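# Plug the cable entry and offer up the cover of a control box

## Robot

A 7-joint arm with a two-finger parallel gripper is mounted at the origin on the work surface. World frame = base frame: x ahead of the robot, y to its left, z up, the work surface at z = 0. Lengths are in mm, angles in rad, forces in N, time in s.
With the tool pointing down it reaches from about 400 to 875 mm from the base axis. Payload 4.4 kg.
Tool frame: the origin (TCP) lies at the very end of the fingers, on their centre line; the grasp point (between the pads) lies 19 mm behind it; z points along the fingers, x is the direction in which the jaws open and shut, and the axes are right-handed (so a half turn about z gives the same grasp; the last joint's range is limited). The gripper opens to 85 mm and grips with 20 to 120 N. Pads are 22 mm wide; open, the fingers measure 114 mm over their backs; the gripper's body (76 mm by 85 mm) begins 54 mm behind the grasp point. The pads swing forward as they close: fully open they stand 13 mm farther back than shut.
Start: joints at [-1.4, 0.628, 0.038, 1.517, -0.027, 0.996, -0.02], TCP at [152.46, 631.881, 231.313] pointing down, gripper open.
Joint ranges: [-3.06, 3.06], [-0.37, 2.12], [-1.25, 1.32], [0.18, 2.47], [-1.1, 4.24], [0.23, 1.98], [-2.94, 2.94]. Speed limits (rad/s): [2.57, 2.57, 3.14, 3.14, 3.14, 3.14, 3.14].

## Interface

Orientations are given as [roll, pitch, yaw] about the fixed x, y, z axes, in that order (R = Rz(yaw) Ry(pitch) Rx(roll)).
In Python, from cell import ctrl, get_image, job, models gives the robot as it stands.
- The arm moves only by the tool move_arm, never from a script. Its argument "moves" is a list that holds one entry, the list of rows, each a list of 6 numbers: the shift along the tool's x, y, z in m, then the turn, a rotation vector about the tool's x, y, z in rad. A call has 1 to 20 rows; each row is the pose to reach, as a shift and turn from the pose commanded when the call began, along the tool's axes at that moment; what a row does not reach only later rows make up. A row lasts 1/8 s, in which the tool goes at most 62.5 mm and 10.7 degrees, less where a joint would pass 70% of its speed; a pose out of reach is approached as far as the arm can. A call with a gripper value outside its range is refused whole. "jaw" is the opening, from 0 (shut) to 1 (fully open), set as the call begins (left out, the last holds). The fingers move at their own pace and stop on an object; the grip force is fixed at half the most. Time passes only in rows, so rows that repeat a pose let the fingers close. It gives the time, the measured TCP pose, the force and the opening at its end, in the units of the state.
- ctrl.read_state(): the state, without advancing time (a new reading comes with each control period).
- get_image(name): name is "scene" or "top"; returns a dict with "color" (400x640x3 uint8, blue, green, red), "fov_y" (degrees; the focal length in pixels is half the picture's height over the tangent of half this angle, whatever the lens; pixels are square), "cx", "cy" (the principal point, pixels), "origin" and "orientation" of the camera in the world. Camera axes: x right, y up, looking along -z (the intrinsics and any distortion apply to the point x, -y, -z); pixel columns grow to the right and rows downward; lengths in mm; the calibration is good to about 2 mm. A picture is of the moment at which its call begins. There is no depth.
- job.finish_job(): hands the job in, once; it reports no verdict.
Trained networks look in the newest picture that a camera, given by its name, has taken for a name from the list of things; names that differ only in an ending like _2 or _b are one class to them, and where a whole thing is asked for, a point or a joint stands for the part that bears it (a point fixed in the world has none). Each returns a list of dicts, best first, with "score" (0 to 1); they miss things now and then, are a little off and sometimes report something else, mostly with a low value. They report only what shows in the picture. A call takes as long as a camera call.
- models.cut_out(camera, thing): "pixels" (400x640 bool, what is visible of it) and "uv" ([column, row] in pixels, amid what is visible of it).
- models.place_of(camera, thing): "uv" ([column, row] in pixels: a listed point, or the origin of a listed thing).
The state is a dict: "clock": time; "qpos": joint angles; "qd": joint speeds; "tau": joint torques, N m; "eef_pos": TCP position; "tool_rot": TCP orientation; "force": force on the tool from outside, world axes, zero at the start; "torque": the same for the moment, N m; "width": finger opening in mm.
Only numpy, scipy, OpenCV 4.12 (cv2) and the standard library are available. Lean on these libraries where they do the work, as an engineer would, in place of code of your own. Each camera call takes 0.05 s, during which the arm holds its last target.

## Task

Close up the control box: first push the tapered rubber plug fully home in the upturned cable entry beside the box and let go of it. Then lift the steel cover plate by its handle and hold it level, about 2 cm above the box's rim and not touching it, with each of its four corner holes over the matching threaded hole (its window towards the cable entry), so that a colleague can start the screws. Finish while still holding the cover there, and leave the other things on the bench alone.

Things in the scene. Friction and masses are not known exactly. Their poses are not given: they have to be found in the camera images.
- box: Open grey sheet-metal control box fixed to the bench, 120 x 170 mm (its x, y) and 60 mm high, origin under its centre, z up. Its rim is a flat flange with a 6 mm threaded hole near each corner. An upturned steel cable entry (round neck) stands beside it, 105 mm from its centre on its -x side, joined to it by a short pipe.
- box_neck (a point): Centre of the open mouth of the steel cable-entry neck, 45 mm above the bench. Bore 31 mm across and 40 mm deep, outer diameter 37 mm; 26 mm of free space between neck and box, save for the pipe low down. Axes as the box.
- plug_mid (a point): Black rubber tapered plug standing upright on its small end, loose, about 60 g: centre, half-way up its 48 mm height. Tapered tail at the bottom, 24 to 28 mm across and 22 mm long; above it a plain round head 40 mm across and 26 mm high, that comes to rest on the neck's mouth.
- plug_head (a point): Centre of the plug's round head, 11 mm above plug_mid, 13 mm above the shoulder: where to grip.
- plug_shoulder (a point): Centre of the plug's shoulder (underside of its head), 22 mm above the foot of the tail; it lies on the neck's mouth when the plug is home.
- cover_handle (a point): Centre of the bar of the black bow handle on the loose cover plate; axes as the plate (z up, y along the bar). The bar is 14 mm wide (x), 14 mm high and 100 mm long (y), its centre 37 mm above the plate's underside, over the plate's middle, with 26 mm free between plate and bar; a 14 mm post at each end.
- cover_under (a point): Centre of the underside of the steel cover plate, 120 x 170 x 4 mm (x, y, z), 0.4 to 0.65 kg, lying flat on the bench. A 10 mm hole near each corner; on its -x side (wider-spaced holes) a 20 x 60 mm window, on its +x side two black caps 4 mm high. In place, its axes match the box's: window on the cable entry's side.
- selector: Loose selector switch standing on the bench, grey 30 mm square body with a black turn grip, 54 mm high; origin under its centre. Not part of the job.
- joystick: Loose small lever switch, 36 mm across and 76 mm high, origin under its centre. Not part of the job.
- driver: Loose screwdriver lying on the bench, 200 mm long, origin at its middle on the bench, x along it from handle to tip. Not part of the job.
- box_hole0 (a point): Mouth of threaded hole 0 in the top of the box's rim, 60 mm above the bench, at (-48, -70) mm in the box's x, y.
- cover_hole0 (a point): Centre of the cover's hole 0 at its underside, at (-48, -70) mm in the plate's x, y; it belongs over box_hole0.
- box_hole1 (a point): Mouth of threaded hole 1 in the top of the box's rim, 60 mm above the bench, at (-48, 70) mm in the box's x, y.
- cover_hole1 (a point): Centre of the cover's hole 1 at its underside, at (-48, 70) mm in the plate's x, y; it belongs over box_hole1.
- box_hole2 (a point): Mouth of threaded hole 2 in the top of the box's rim, 60 mm above the bench, at (48, -50) mm in the box's x, y.
- cover_hole2 (a point): Centre of the cover's hole 2 at its underside, at (48, -50) mm in the plate's x, y; it belongs over box_hole2.
- box_hole3 (a point): Mouth of threaded hole 3 in the top of the box's rim, 60 mm above the bench, at (48, 50) mm in the box's x, y.
- cover_hole3 (a point): Centre of the cover's hole 3 at its underside, at (48, 50) mm in the plate's x, y; it belongs over box_hole3.

How it is judged:
By the outcome, as a careful person would: the job done as asked, in the order asked, and still so for the second after the job is handed in, while the arm keeps its last pose, push and grip.
It also fails if it takes over 64 s, if anything falls off the work surface, if the arm or the gripper's body presses on something with over 40 N, if the wrist force passes 120 N, or if a joint passes its speed limit or range.

## Working session

There is one attempt and no reset: what is moved stays moved. The work goes in short steps, Python scripts to look and compute and a tool call to move; the robot and the scene stay as the last step left them, time stands still between calls to the robot, and variables do not carry over. Pictures are saved under pics/ and viewed, and the job is handed in when it is done.

Besides the shell and the picture viewer there is one more tool, called after "Request:" as name([rows], argument=value, ...), one row to a line, values as JSON. move_arm: Moves the arm, as the interface text tells. Its arguments: {"type":"object","properties":{"moves":{"type":"array","items":{"type":"array","items":{"type":"array","items":{"type":"number"}}}},"jaw":{"type":"number"}},"required":["moves"]}

```bash
ls; mkdir -p pics
cat > h.py <<'E'
import numpy as np, cv2
from cell import ctrl, get_image, job, models
from scipy.spatial.transform import Rotation as R
def cam(n):
    im=get_image(n); return im
def rot(o):
    o=np.array(o,float)
    if o.shape==(3,3): return o
    if o.size==3: return R.from_euler('xyz',o).as_matrix()
    raise Exception(o)
def f(im): return 200/np.tan(np.radians(im['fov_y'])/2)
def ray(im,uv):
    d=np.array([(uv[0]-im['cx'])/f(im),-(uv[1]-im['cy'])/f(im),-1.]); return np.array(im['origin'],float),rot(im['orientation'])@d
def atz(im,uv,z):
    o,d=ray(im,uv); return o+d*(z-o[2])/d[2]
def proj(im,p):
    c=rot(im['orientation']).T@(np.array(p,float)-np.array(im['origin'],float))
    return np.array([im['cx']+f(im)*c[0]/-c[2], im['cy']-f(im)*c[1]/-c[2]])
E
python3 - <<'E'
from h import *
for n in ['scene','top']:
    im=cam(n); cv2.imwrite(f'pics/{n}0.png',im['color']); print({k:v for k,v in im.items() if k!='color'})
    for t in ['box','box_neck','plug_mid','plug_head','plug_shoulder','cover_handle','cover_under','selector','joystick','driver']+[f'{a}_hole{i}' for a in('box','cover') for i in range(4)]:
        print(n,t,[(np.round(r['uv'],1).tolist(),round(r['score'],2)) for r in models.place_of(n,t)[:2]])
print(ctrl.read_state())
E
```

```text
pics
{'fov_y': 48.158851995843534, 'cx': 325.1170782179771, 'cy': 204.68930945154966, 'origin': array([1331.74921605, -472.70099622,  668.60922905]), 'orientation': array([ 0.94603328, -0.00300393,  0.96957561])}
scene box [([374.7, 174.0], 0.83), ([328.5, 238.6], 0.58)]
scene box_neck [([361.1, 145.4], 0.86)]
scene plug_mid [([370.4, 166.5], 0.61), ([295.0, 185.0], 0.5)]
scene plug_head [([293.5, 183.4], 0.58)]
scene plug_shoulder [([402.9, 160.5], 0.61), ([293.8, 187.3], 0.57)]
scene cover_handle [([234.2, 235.2], 0.71)]
scene cover_under [([234.7, 250.0], 0.77)]
scene selector [([330.4, 234.5], 0.54)]
scene joystick [([385.4, 250.7], 0.77), ([377.6, 175.6], 0.35)]
scene driver [([324.5, 276.9], 0.87)]
scene box_hole0 [([345.1, 151.6], 0.78), ([368.7, 164.0], 0.66)]
scene box_hole1 [([345.1, 151.6], 0.78), ([368.7, 164.0], 0.66)]
scene box_hole2 [([345.1, 151.6], 0.78), ([368.7, 164.0], 0.66)]
scene box_hole3 [([345.1, 151.6], 0.78), ([368.7, 164.0], 0.66)]
scene cover_hole0 [([204.6, 236.5], 0.92), ([255.8, 266.1], 0.69)]
scene cover_hole1 [([204.6, 236.5], 0.92), ([255.8, 266.1],
[... 1335 characters left out ...]
 212.8], 0.97), ([439.2, 205.7], 0.83)]
{'clock': 1.9, 'qpos': array([-1.39980172,  0.62837978,  0.03846698,  1.51741003, -0.0270013 ,
        0.99632255, -0.01998043]), 'qd': array([-0.00179987,  0.00067848,  0.00065203, -0.00066259, -0.00050912,
       -0.0022592 ,  0.00141868]), 'tau': array([ 2.58226983e-04, -5.63268757e+01,  1.22571990e+00, -1.93777746e+01,
        1.09233172e-02,  1.69998988e-03, -1.41846854e-05]), 'eef_pos': array([152.43725432, 631.87444909, 231.3227145 ]), 'tool_rot': array([-3.14153512e+00,  3.49568169e-06,  1.33402207e+00]), 'force': array([ 0.11477352,  0.09132484, -0.29156313]), 'torque': array([-0.08472617,  0.01639818,  0.0167591 ]), 'width': 85.3830101237317}
```

View pictures.

View pics/scene0.png

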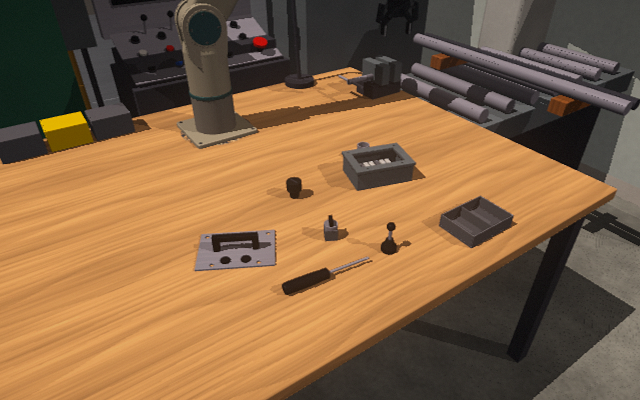

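View pics/top0.png

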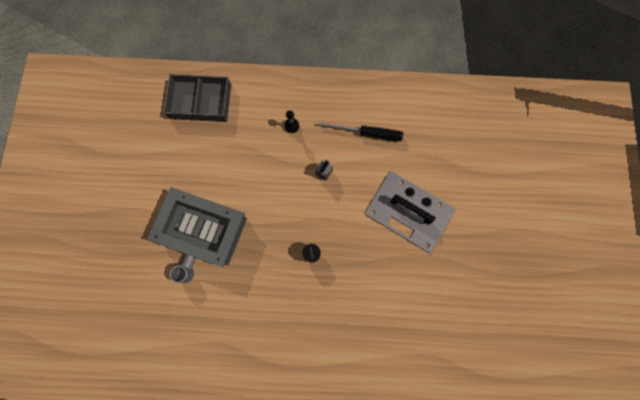

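```bash
cat > m.py <<'E'
from h import *
from scipy.optimize import least_squares
L={'box':{'h':[(-48,-70,60),(-48,70,60),(48,-50,60),(48,50,60)],'x':{'box':(0,0,0),'box_neck':(-105,0,45)}},
   'cover':{'h':[(-48,-70,4),(-48,70,4),(48,-50,4),(48,50,4)],'x':{'cover_handle':(0,0,37),'cover_under':(0,0,0)}}}
for n in ['scene','top']:
    im=cam(n)
    for a in('box','cover'):
        print(n,a,[(np.round(r['uv'],1).tolist(),round(r['score'],2)) for r in models.place_of(n,a+'_hole0')])
        for r in models.place_of(n,a+'_hole0'): print(atz(im,r['uv'],60 if a=='box' else 0).round(0)[:2])
    c=im['color']
    if n=='top': cr=[c[150:300,110:350],c[150:280,340:480]]
    else: cr=[c[120:280,180:440]]
    for i,k in enumerate(cr): cv2.imwrite(f'pics/z{n}{i}.png',cv2.resize(k,None,fx=3,fy=3,interpolation=cv2.INTER_CUBIC))
    for t,z in [('box_neck',45),('plug_mid',24),('plug_head',35),('plug_shoulder',22),('cover_handle',37),('cover_under',0),('box',0),('selector',0),('joystick',0)]:
        print(n,t,[(atz(im,r['uv'],z).round(0)[:2],round(r['score'],2)) for r in models.place_of(n,t)[:3]])
E
python3 m.py
```

```text
scene box [([366.9, 167.3], 0.84), ([346.7, 149.6], 0.76), ([393.4, 142.7], 0.74), ([402.3, 164.5], 0.56)]
[560. 192.]
[453. 206.]
[496. 342.]
[602. 279.]
scene cover [([267.7, 234.3], 0.82), ([257.1, 264.5], 0.78), ([213.5, 265.2], 0.74), ([207.5, 236.4], 0.64), ([367.7, 164.4], 0.51)]
[ 590. -125.]
[ 668. -192.]
[ 617. -271.]
[ 519. -244.]
[472. 270.]
scene box_neck [(array([435., 280.]), 0.95), (array([ 631., -144.]), 0.17)]
scene plug_mid [(array([489.,  10.]), 0.5), (array([ 622., -134.]), 0.49)]
scene plug_head [(array([809.,  42.]), 0.64), (array([484.,  15.]), 0.63), (array([421., 230.]), 0.55)]
scene plug_shoulder [(array([490.,   9.]), 0.5)]
scene cover_handle [(array([ 602., -209.]), 0.59)]
scene cover_under [(array([ 596., -204.]), 0.95), (array([462.,  20.]), 0.39)]
scene box [(array([540., 246.]), 0.78)]
scene selector [(array([687., -13.]), 0.83)]
scene joystick [(array([789.,  73.]), 0.74)]
top box [([223.6, 213.1], 0.79), ([218.1, 259.6], 0.75), ([183.9, 197.5], 0.72), ([156.2, 232.4], 0.55)]
[559. 198.]
[461. 199.]
[588. 286.]
[510. 335.]
top cover [([439.3, 204.9], 0.85), ([425.5, 242.5], 0.71), ([397.8, 181.0], 0.67), ([371.7, 212.2], 0.57)]
[ 613. -276.]
[ 526. -244.]
[ 665. -181.]
[ 588. -122.]
top box_neck [(array([429., 286.]), 0.74)]
top plug_mid [(array([484.,  11.]), 0.65)]
top plug_head [(array([ 609., -267.]), 0.57), (array([493.,  12.]), 0.53)]
top plug_shoulder [(array([489.,   2.]), 0.85), (array([ 654., -179.]), 0.55)]
top cover_handle [(array([ 598., -214.]), 0.89), (array([ 519., -236.]), 0.65)]
top cover_under [(array([ 585., -209.]), 0.9), (array([489.,   9.]), 0.75), (array([465., 216.]), 0.75)]
top box [(array([532., 255.]), 0.56), (array([574., 215.]), 0.52), (array([ 590., -209.]), 0.26)]
top selector [(array([673., -12.]), 0.64)]
top joystick [(array([788.,  72.]), 0.82), (array([600., 313.]), 0.69), (array([529., 255.]), 0.64)]
```

View pics/ztop0.png

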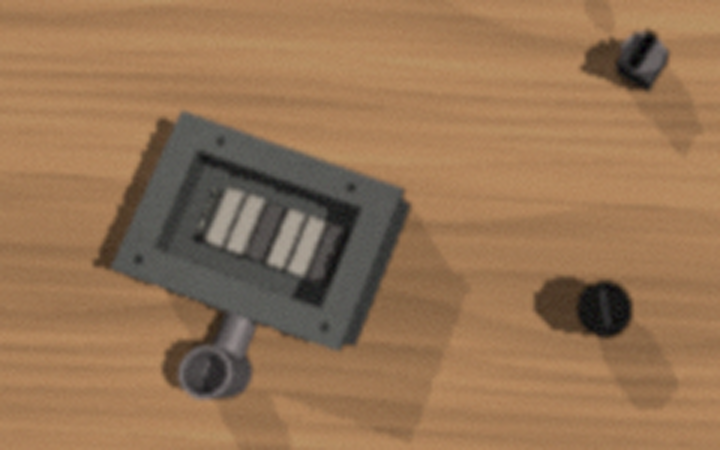

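View pics/ztop1.png

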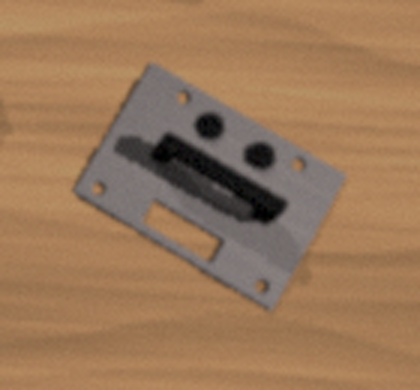

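View pics/zscene0.png

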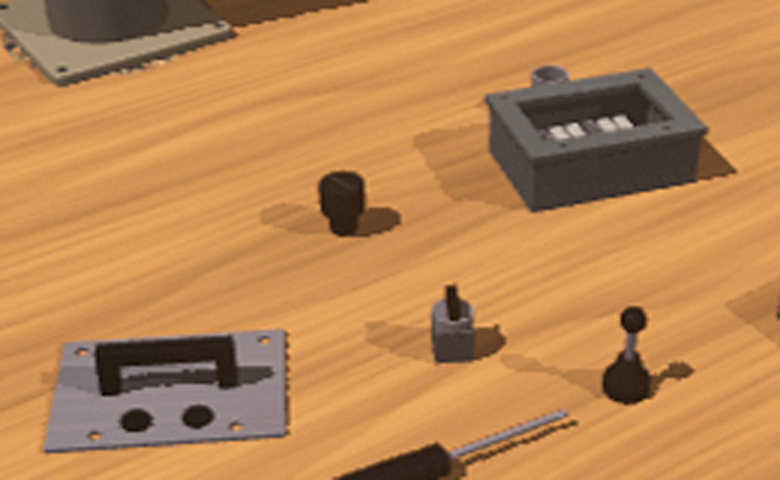

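```bash
cat > fit.py <<'E'
from h import *
from scipy.optimize import least_squares
top=cam('top'); sc=cam('scene')
def u(p,o): return [(p[0]+.5)/3-.5+o[0],(p[1]+.5)/3-.5+o[1]]
H=[(-48,-70),(-48,70),(48,-50),(48,50)]
T=(110,150);T1=(340,150);S=(180,120)
bt=[u(p,T) for p in[(324,327),(139,259),(351,187),(220,141)]]
bs=[u(p,S) for p in[(502,97),(640,71),(561,143),(667,129)]]
ct=[u(p,T1) for p in[(262,286),(98,188),(298,164),(183,97)]]
cs=[u(p,S) for p in[(83,351),(265,341),(95,435),(236,426)]]
def fit(z,a,b,which):
    def W(q): c,s=np.cos(q[2]),np.sin(q[2]); return [(q[0]+c*x-s*y,q[1]+s*x+c*y,z) for x,y in H]
    def res(q):
        r=[]
        for p,t,s in zip(W(q),a,b):
            if 't' in which: r+=list(proj(top,p)-t)
            if 's' in which: r+=list(proj(sc,p)-s)
        return np.array(r)
    q0=[550,250,np.pi/6] if z>10 else [600,-200,-.5]
    s=least_squares(res,q0); return s.x,res(s.x)
if __name__=='__main__':
  for n,z,a,b in(('box',60,bt,bs),('cover',4,ct,cs)):
    for w in('t','s','ts'):
        q,r=fit(z,a,b,w); print(n,w,q.round(3),r.round(1))
        if w!='s' and n=='box':
            print('neck',q[0]-105*np.cos(q[2]),q[1]-105*np.sin(q[2]))
E
python3 fit.py
```

```text
box t [ 5.29195e+02  2.53765e+02 -2.85000e-01] [ 0.2 -0.1 -0.3  0.  -0.   0.   0.2  0. ]
neck 428.43474200260573 283.301362452783
box s [ 5.29311e+02  2.52963e+02 -2.87000e-01] [ 0.1 -0.3  0.1  1.1  0.3  0.3 -0.5 -0.9]
box ts [ 5.29114e+02  2.53564e+02 -2.86000e-01] [ 0.2 -0.   0.3 -0.3 -0.2  0.   0.1  1.   0.1  0.1  0.5  0.2  0.3  0.
 -0.4 -1. ]
neck 428.36644288493835 283.14164902186474
cover t [ 5.95714e+02 -2.07394e+02 -4.99000e-01] [-0.1 -0.1  0.1  0.1  0.1 -0.   0.  -0. ]
cover s [ 5.99465e+02 -2.08176e+02 -5.08000e-01] [-0.2 -0.1  0.2 -0.2 -0.1  0.1  0.1  0.2]
cover ts [ 5.96933e+02 -2.07576e+02 -5.03000e-01] [-0.2 -0.5 -0.5 -0.7  0.1 -0.6 -0.2 -1.   0.2 -0.4 -0.1 -0.6  0.2 -0.5
 -0.1 -0.7]
```

```bash
cat > plug.py <<'E'
from fit import *
print('plug top',atz(top,u((604.5,309),T),48), atz(sc,u((342,181),S),48))
print('neck top',atz(top,u((207,371),T),45),atz(sc,u((550,74),S),45))
for im,n in((top,'top'),(sc,'scene')):
    r=models.cut_out(n,'plug_mid')
    for k in r[:2]:
        ys,xs=np.where(k['pixels']); print(n,k['score'],xs.min(),xs.max(),ys.min(),ys.max(),xs.mean(),ys.mean())
c=top['color'].copy()
q,_=fit(60,bt,bs,'ts')
def circ(im,c,x,y,z,r,col):
    for a in np.linspace(0,6.28,60):
        p=np.round(proj(im,(x+r*np.cos(a),y+r*np.sin(a),z))*4+1.5).astype(int); c[max(p[1],0),max(p[0],0)]=col
for n,im,cr in(('top',top,(165,270,135,340)),('sc',sc,(130,210,270,430))):
    c=cv2.resize(im['color'],None,fx=4,fy=4,interpolation=cv2.INTER_CUBIC)
    circ(im,c,428.4,283.2,45,18.5,(0,0,255)); circ(im,c,487,9.5,48,20,(0,255,0)); circ(im,c,487,9.5,22,20,(0,255,255))
    circ(im,c,487,9.5,0,12,(255,255,0))
    cv2.imwrite(f'pics/o{n}.png',c[cr[0]*4:cr[1]*4,cr[2]*4:cr[3]*4][:600,:800])
E
python3 plug.py
```

```text
plug top [486.5534709    9.34763207  48.        ] [488.39408645  10.16998158  48.        ]
neck top [429.40459357 282.2582883   45.        ] [432.62854982 280.99295089  45.        ]
top 0.61 302 320 243 261 311.4141791044776 252.294776119403
scene 0.66 287 301 177 199 294.0 186.96703296703296
```

View pics/otop.png

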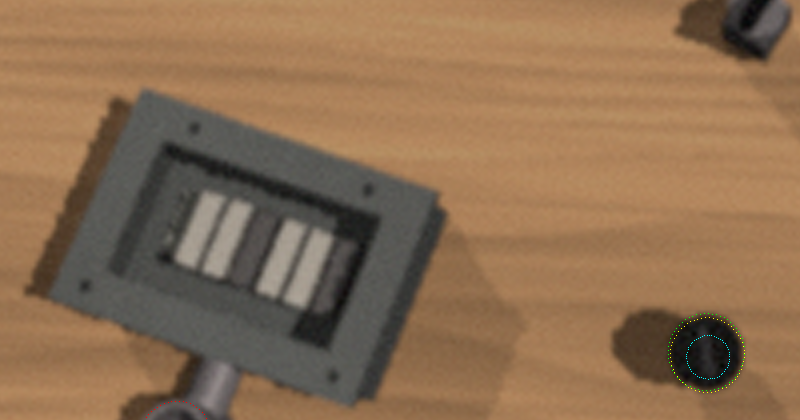

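View pics/osc.png

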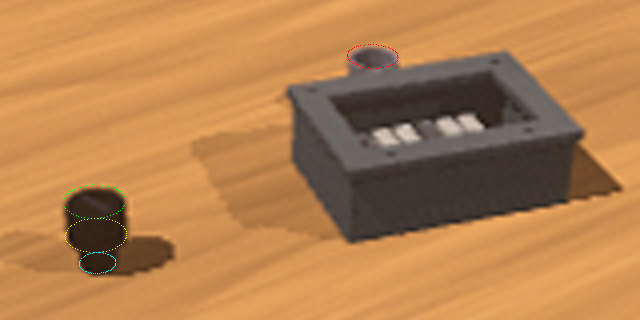

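Request:
move_arm([
  [[-0.04,0.036,0,0,0,0],[-0.082,0.073,0,0,0,0],[-0.124,0.111,0,0,0,0.01],[-0.166,0.148,0,0,0,0.02],[-0.208,0.186,0,0,0,0.03],[-0.25,0.224,0.01,0,0,0.04],[-0.292,0.261,0.02,0,0,0.049],[-0.334,0.299,0.03,0,0,0.049],[-0.376,0.336,0.04,0,0,0.049],[-0.418,0.374,0.05,0,0,0.049],[-0.46,0.412,0.065,0,0,0.049],[-0.495,0.443,0.08,0,0,0.049],[-0.518,0.464,0.095,0,0,0.049],[-0.5265,0.4713,0.101,0,0,0.049],[-0.5265,0.4713,0.101,0,0,0.049],[-0.5265,0.4713,0.101,0,0,0.049]],
], jaw=1)

```text
clock: 5.6
eef_pos: [486.7, 11.2, 130.7]
tool_rot: [-3.141, -0.001, 1.287]
force: [0.0, 1.0, 0.6]
width: 85.4
```

```bash
cat > d.py <<'E'
import sys
from h import *
def delta(x,y,z,yaw):
    s=ctrl.read_state(); M=R.from_euler('xyz',s['tool_rot']); p=s['eef_pos']
    t=R.from_euler('xyz',[np.pi,0,yaw]); 
    print('clock',s['clock'],'pos',np.round(p,1),'rot',np.round(s['tool_rot'],3),'F',np.round(s['force'],1),'w',round(s['width'],1))
    print('d mm',(M.inv().apply(np.array([x,y,z])-p)).round(1),'rv',(M.inv()*t).as_rotvec().round(4))
    return s
E
python3 - <<'E'
from d import *
delta(487,9.5,19,1.285)
im=cam('top'); cv2.imwrite('pics/t2.png',cv2.resize(im['color'][180:320,240:400],None,fx=4,fy=4))
E
```

```text
clock 5.6 pos [486.7  11.2 130.7] rot [-3.141e+00 -1.000e-03  1.287e+00] F [0.  1.  0.6] w 85.4
d mm [ -1.7   0.8 111.7] rv [-0.0002 -0.0009  0.0023]
```

Request:
move_arm([
  [[0,0,0.03,0,0,0],[0,0,0.065,0,0,0],[0,0,0.09,0,0,0],[0,0,0.105,0,0,0],[0,0,0.111,0,0,0],[0,0,0.111,0,0,0]],
])

```text
clock: 6.4
eef_pos: [487.3, 9.8, 19.6]
tool_rot: [3.141, -0.0, 1.285]
force: [-0.3, 0.0, 0.3]
width: 85.5
```

Run:
```python
from d import *
delta(487,9.5,19,1.285)
im=cam('top'); cv2.imwrite('pics/t3.png',cv2.resize(im['color'][180:320,240:400],None,fx=4,fy=4))
```

```text
clock 6.4 pos [487.3   9.8  19.6] rot [ 3.141 -0.     1.285] F [-0.3  0.   0.3] w 85.5
d mm [-0.3 -0.2  0.6] rv [ 0.0003 -0.0002  0.0004]
```

View pics/t3.png

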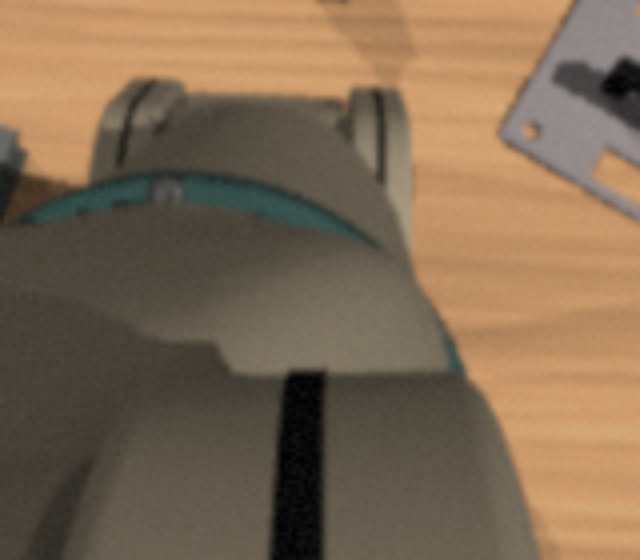

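Picture: the wrist covers the plug from above. Close the jaws now.

Request:
move_arm([
  [[0,0,0,0,0,0],[0,0,0,0,0,0],[0,0,0,0,0,0],[0,0,0,0,0,0],[0,0,0,0,0,0],[0,0,0,0,0,0]],
], jaw=0)

```text
clock: 7.2
eef_pos: [487.4, 9.5, 20.0]
tool_rot: [3.141, -0.0, 1.285]
force: [-0.8, -0.3, 5.9]
width: 38.4
```

Run:
```python
from d import *
delta(487,9.5,19,1.285)
im=cam('scene'); cv2.imwrite('pics/s4.png',cv2.resize(im['color'][60:220,220:420],None,fx=4,fy=4)[:600,:800])
```

```text
clock 7.2 pos [487.4   9.5  20. ] rot [ 3.141 -0.     1.285] F [-0.8 -0.3  5.9] w 38.4
d mm [-0.1 -0.3  1. ] rv [ 0.0008 -0.0003 -0.0002]
```

View pics/s4.png

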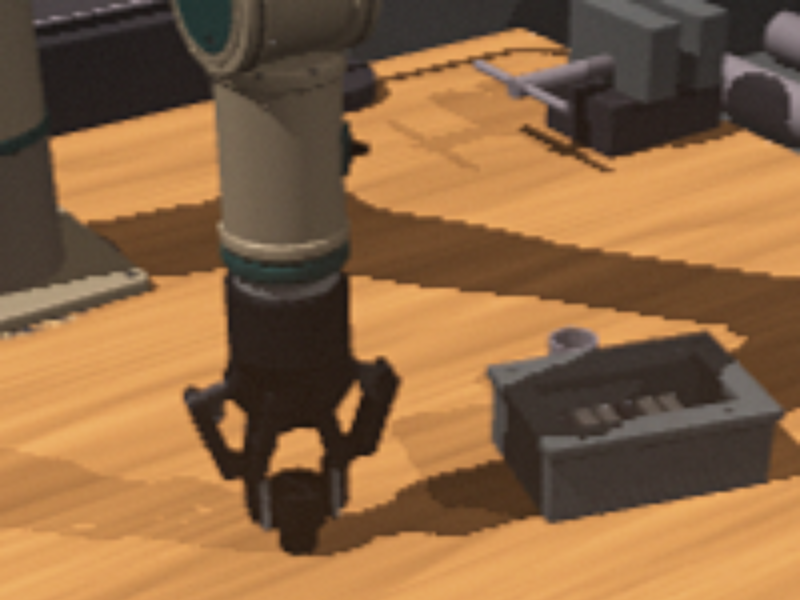

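Request:
move_arm([
  [[0,0,-0.03,0,0,0],[0,0,-0.07,0,0,0],[0.01,-0.005,-0.1,0,0,0],[0.04,-0.0215,-0.11,0,0,0],[0.08,-0.043,-0.11,0,0,0],[0.125,-0.0676,-0.11,0,0,0],[0.17,-0.092,-0.11,0,0,0],[0.21,-0.1136,-0.11,0,0,0],[0.235,-0.127,-0.11,0,0,0],[0.2458,-0.133,-0.105,0,0,0],[0.2458,-0.133,-0.085,0,0,0],[0.2458,-0.133,-0.065,0,0,0],[0.2458,-0.133,-0.057,0,0,0],[0.2458,-0.133,-0.057,0,0,0],[0.2458,-0.133,-0.057,0,0,0],[0.2458,-0.133,-0.057,0,0,0]],
])

```text
clock: 9.25
eef_pos: [429.2, 283.0, 76.9]
tool_rot: [3.141, -0.001, 1.285]
force: [0.6, -0.1, -0.7]
width: 38.1
```

Run:
```python
from d import *
s=delta(428.8,282.8,42,1.285)
im=cam('scene'); 
cv2.imwrite('pics/s5.png',cv2.resize(im['color'][90:190,300:430],None,fx=6,fy=6,interpolation=2))
im=cam('top'); cv2.imwrite('pics/t5.png',cv2.resize(im['color'][180:320,120:280],None,fx=4,fy=4,interpolation=2))
```

```text
clock 9.25 pos [429.2 283.   76.9] rot [ 3.141e+00 -1.000e-03  1.285e+00] F [ 0.6 -0.1 -0.7] w 38.1
d mm [-0.3 -0.4 34.9] rv [ 0.0007 -0.001  -0.0003]
```

View pics/s5.png

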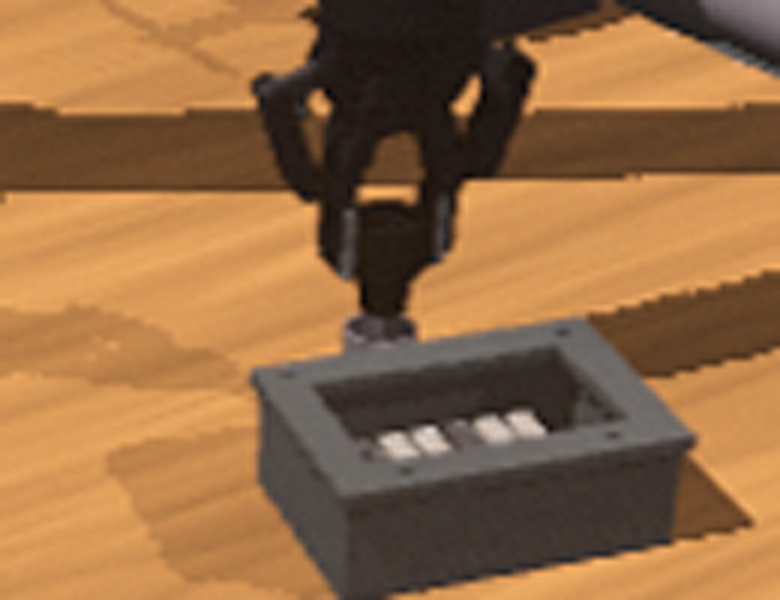

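View pics/t5.png

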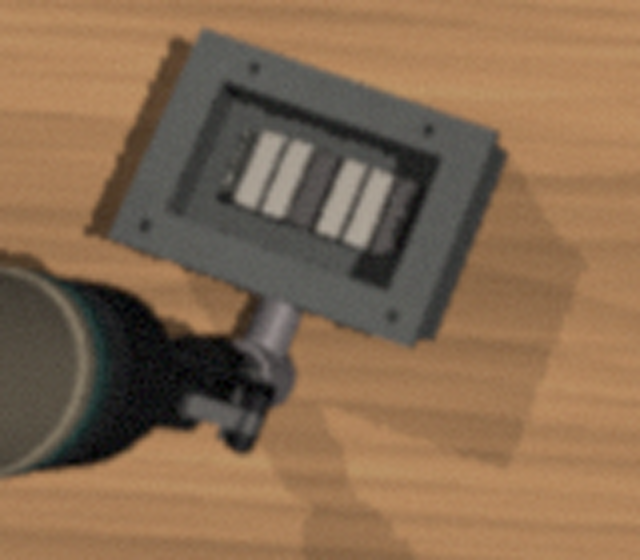

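Request:
move_arm([
  [[-0.0008,0,0.006,0,0,0],[-0.0008,0,0.012,0,0,0],[-0.0008,0,0.017,0,0,0],[-0.0008,0,0.02,0,0,0],[-0.0008,0,0.022,0,0,0],[-0.0008,0,0.022,0,0,0]],
])

```text
clock: 10.1
eef_pos: [428.5, 282.0, 54.2]
tool_rot: [-3.141, 0.0, 1.285]
force: [-0.0, -0.1, -0.5]
width: 38.2
```

Run:
```python
from d import *
s=delta(428.8,282.8,43,1.285); print(s['torque'])
im=cam('scene'); 
cv2.imwrite('pics/s6.png',cv2.resize(im['color'][90:190,300:430],None,fx=6,fy=6,interpolation=2))
```

```text
clock 10.1 pos [428.5 282.   54.2] rot [-3.141  0.     1.285] F [-0.  -0.1 -0.5] w 38.2
d mm [ 0.8  0.1 11.2] rv [-0.0002  0.0002 -0.    ]
[ 0.02219988 -0.03459298  0.02226604]
```

View pics/s6.png

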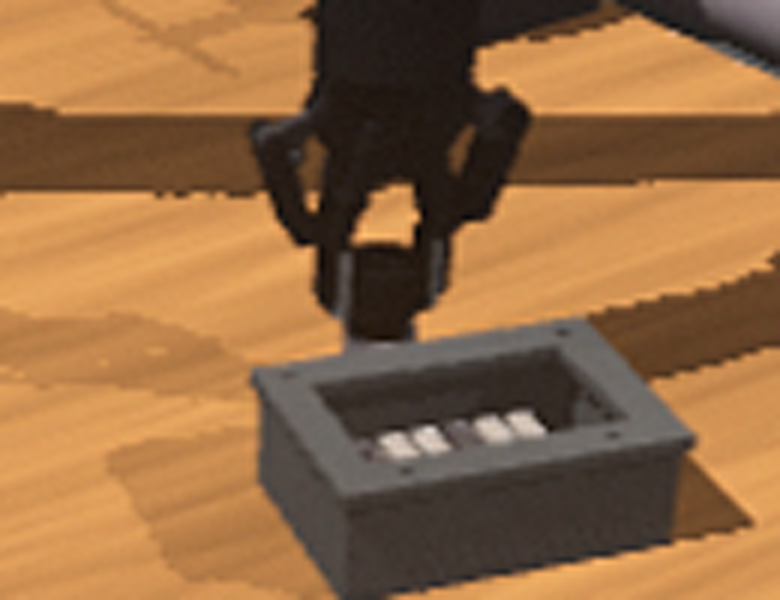

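Request:
move_arm([
  [[0,0,0.004,0,0,0],[0,0,0.008,0,0,0],[0,0,0.01,0,0,0],[0,0,0.011,0,0,0],[0,0,0.0115,0,0,0],[0,0,0.0115,0,0,0]],
])

```text
clock: 10.9
eef_pos: [428.5, 282.2, 43.0]
tool_rot: [-3.142, -0.0, 1.285]
force: [-0.9, 0.3, 3.5]
width: 37.9
```

Request:
move_arm([
  [[0,0,0.0005,0,0,0],[0,0,0.001,0,0,0],[0,0,0.0015,0,0,0],[0,0,0.0015,0,0,0]],
])

```text
clock: 11.4
eef_pos: [428.5, 282.1, 42.9]
tool_rot: [3.141, -0.001, 1.285]
force: [-4.5, -1.0, 17.8]
width: 38.5
```

Request:
move_arm([
  [[0,0,0.0008,0,0,0],[0,0,0.0016,0,0,0],[0,0,0.0022,0,0,0],[0,0,0.0022,0,0,0]],
])

```text
clock: 11.9
eef_pos: [428.6, 282.2, 42.7]
tool_rot: [3.141, -0.002, 1.285]
force: [-7.7, -4.3, 40.0]
width: 38.1
```

Run:
```python
from d import *
s=delta(428.8,282.8,43,1.285); print(s['torque'])
im=cam('scene'); 
cv2.imwrite('pics/s7.png',cv2.resize(im['color'][90:190,300:430],None,fx=6,fy=6,interpolation=2))
```

```text
clock 11.9 pos [428.6 282.2  42.7] rot [ 3.141e+00 -2.000e-03  1.285e+00] F [-7.7 -4.3 40. ] w 38.1
d mm [ 0.7  0.  -0.3] rv [ 0.0004 -0.0017 -0.0003]
[-0.71132379  1.59031858 -0.00552317]
```

View pics/s7.png

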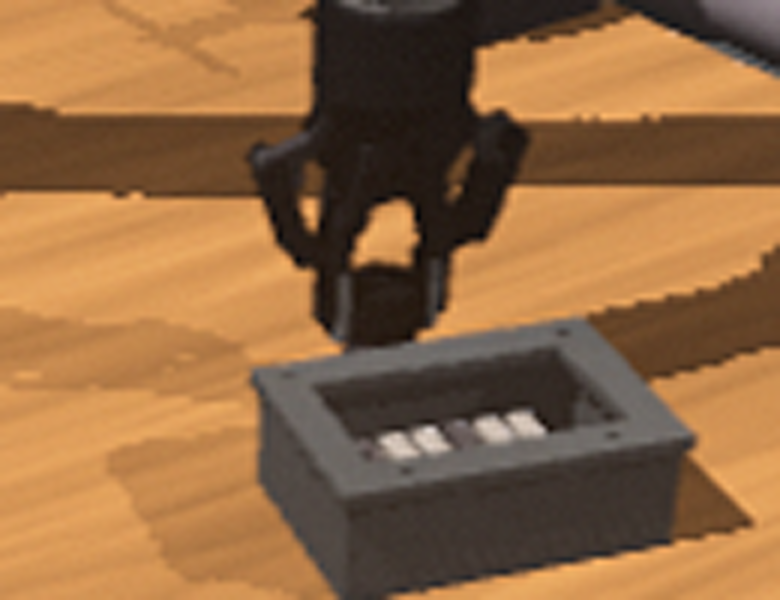

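Request:
move_arm([
  [[0,0,-0.0035,0,0,0],[0,0,-0.0035,0,0,0]],
])

```text
clock: 12.2
eef_pos: [428.9, 282.3, 42.9]
tool_rot: [3.141, -0.001, 1.285]
force: [-1.6, -0.1, 11.2]
width: 38.5
```

Request:
move_arm([
  [[0,0,0,0,0,0],[0,0,0,0,0,0],[0,0,0,0,0,0],[0,0,0,0,0,0],[0,0,-0.01,0,0,0],[0,0,-0.04,0,0,0],[0,0,-0.08,0,0,0],[0,0,-0.11,0,0,0],[0,0,-0.12,0,0,0],[0,0,-0.12,0,0,0]],
], jaw=1)

```text
clock: 13.45
eef_pos: [428.6, 282.2, 163.0]
tool_rot: [3.141, -0.001, 1.285]
force: [0.8, -0.7, -0.6]
width: 85.1
```

```bash
cat > chk.py <<'E'
from d import *
import sys
s=delta(428.8,282.8,60,1.285); k=sys.argv[1]
for n,cr,f_ in (('scene',(120,180,320,430),7),('top',(220,310,130,250),6)):
    im=cam(n); c=cv2.resize(im['color'],None,fx=f_,fy=f_,interpolation=2)
    for z,r,col in((45,20,(0,0,255)),(71,20,(0,255,0))):
        for a in np.linspace(0,6.28,70):
            p=np.round(proj(im,(428.6+r*np.cos(a),282.5+r*np.sin(a),z))*f_+(f_-1)/2).astype(int); c[p[1],p[0]]=col
    cv2.imwrite(f'pics/{n}{k}.png',c[cr[0]*f_:cr[1]*f_,cr[2]*f_:cr[3]*f_])
E
python3 chk.py 8
```

```text
clock 13.45 pos [428.6 282.2 163. ] rot [ 3.141e+00 -1.000e-03  1.285e+00] F [ 0.8 -0.7 -0.6] w 85.1
d mm [ 5.00e-01 -1.00e-01  1.03e+02] rv [ 0.0005 -0.0009  0.0001]
```

View pics/scene8.png

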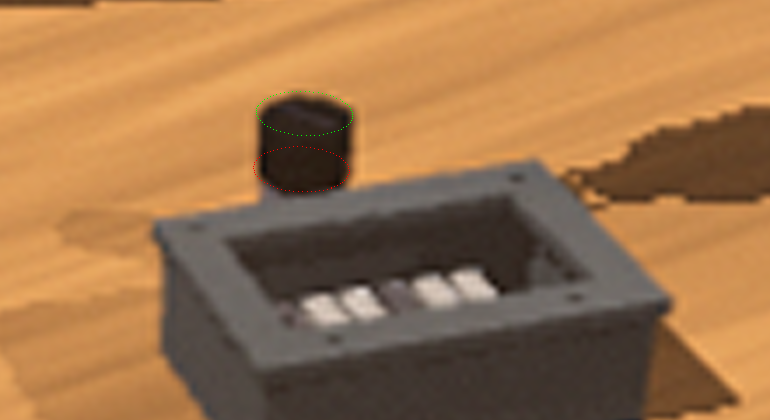

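View pics/top8.png

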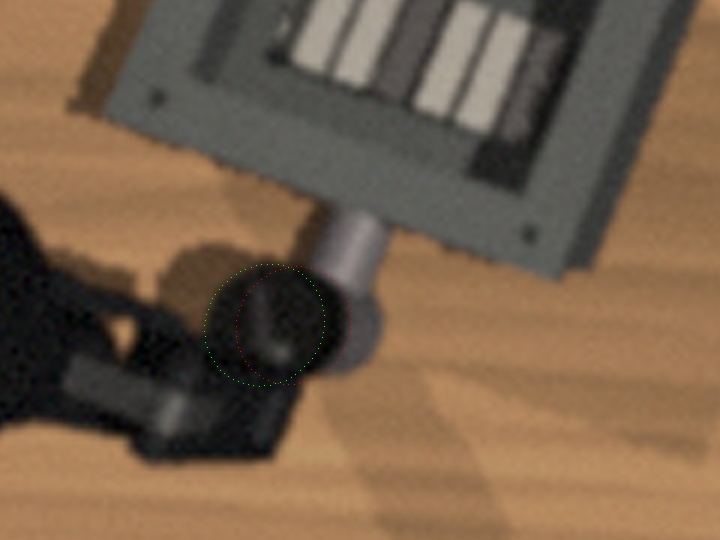

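Request:
move_arm([
  [[-0.02,0.014,0,0,0,0.07],[-0.055,0.039,0,0,0,0.2],[-0.1,0.071,0,0,0,0.37],[-0.145,0.103,0,0,0,0.55],[-0.19,0.135,0,0,0,0.73],[-0.235,0.167,0,0,0,0.91],[-0.28,0.199,0,0,0,1.09],[-0.325,0.231,0,0,0,1.27],[-0.365,0.259,0,0,0,1.45],[-0.395,0.2805,0.01,0,0,1.6],[-0.415,0.2947,0.025,0,0,1.73],[-0.4222,0.2998,0.04,0,0,1.787],[-0.4222,0.2998,0.043,0,0,1.787],[-0.4222,0.2998,0.043,0,0,1.787],[-0.4222,0.2998,0.043,0,0,1.787]],
])

```text
clock: 15.42
eef_pos: [597.5, -206.5, 120.2]
tool_rot: [-3.141, -0.0, -0.5]
force: [-0.5, -1.0, 0.3]
width: 85.7
```

Run:
```python
from d import *
s=delta(597,-207.5,18,-.502); print(s['qpos'])
im=cam('scene'); cv2.imwrite('pics/s9.png',cv2.resize(im['color'][150:300,160:360],None,fx=4,fy=4,interpolation=2))
im=cam('top'); cv2.imwrite('pics/t9.png',cv2.resize(im['color'][140:290,330:500],None,fx=4,fy=4,interpolation=2))
```

```text
clock 15.425 pos [ 597.5 -206.5  120.2] rot [-3.141 -0.    -0.5  ] F [-0.5 -1.   0.3] w 85.7
d mm [  0.    1.2 102.2] rv [-0.0009 -0.0004  0.0017]
[-0.02958798  0.80096644  0.55052772  1.67968776 -0.5422025   0.81746565
  0.26461195]
```

View pics/s9.png

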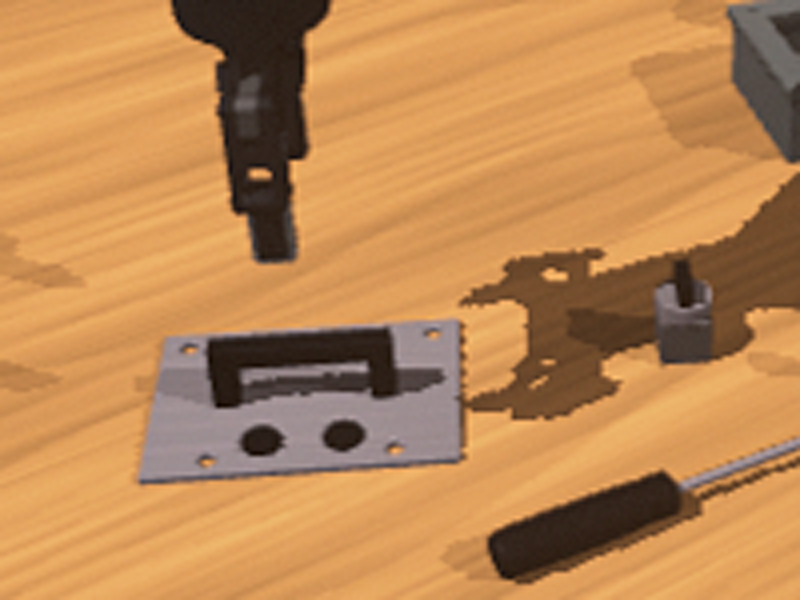

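View pics/t9.png

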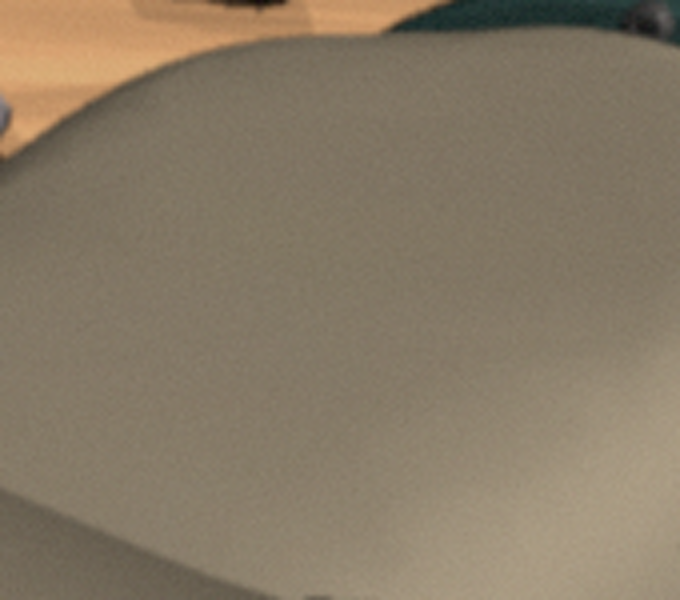

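Run:
```python
from h import *
im=cam('scene')
for p in [(597.5,-206.5,120),(597.5,-206.5,133),(597,-207.5,37),(597,-207.5,4)]:
    print(p,(proj(im,p)-[160,150])*4+1.5)
```

```text
(597.5, -206.5, 120) [283.43528286 224.6060672 ]
(597.5, -206.5, 133) [280.40311058 204.26164008]
(597, -207.5, 37) [299.62319361 347.24762832]
(597, -207.5, 4) [306.42934928 392.64331616]
```

Request:
move_arm([
  [[0,0,0.02,0,0,0],[0,0,0.05,0,0,0],[0,0,0.08,0,0,0],[0,0,0.096,0,0,0],[0,0,0.102,0,0,0],[0,0,0.102,0,0,0],[0,0,0.102,0,0,0]],
])

```text
clock: 16.45
eef_pos: [597.9, -207.9, 18.6]
tool_rot: [-3.141, -0.002, -0.502]
force: [-0.3, -0.2, -0.1]
width: 85.4
```

Request:
move_arm([
  [[0,0,0,0,0,0],[0,0,0,0,0,0],[0,0,0,0,0,0],[0,0,0,0,0,0],[0,0,0,0,0,0],[0,0,0,0,0,0],[0,0,0,0,0,0],[0,0,0,0,0,0]],
], jaw=0)

```text
clock: 17.45
eef_pos: [597.1, -207.5, 17.8]
tool_rot: [-3.141, 0.0, -0.502]
force: [-1.7, 1.1, 5.1]
width: 13.0
```

Run:
```python
from d import *
s=delta(597,-207.5,18,-.502)
im=cam('scene'); cv2.imwrite('pics/s10.png',cv2.resize(im['color'][150:300,160:360],None,fx=4,fy=4,interpolation=2))
```

```text
clock 17.45 pos [ 597.1 -207.5   17.8] rot [-3.141  0.    -0.502] F [-1.7  1.1  5.1] w 13.0
d mm [-0.1  0.1 -0.2] rv [-0.0002  0.0001  0.    ]
```

View pics/s10.png

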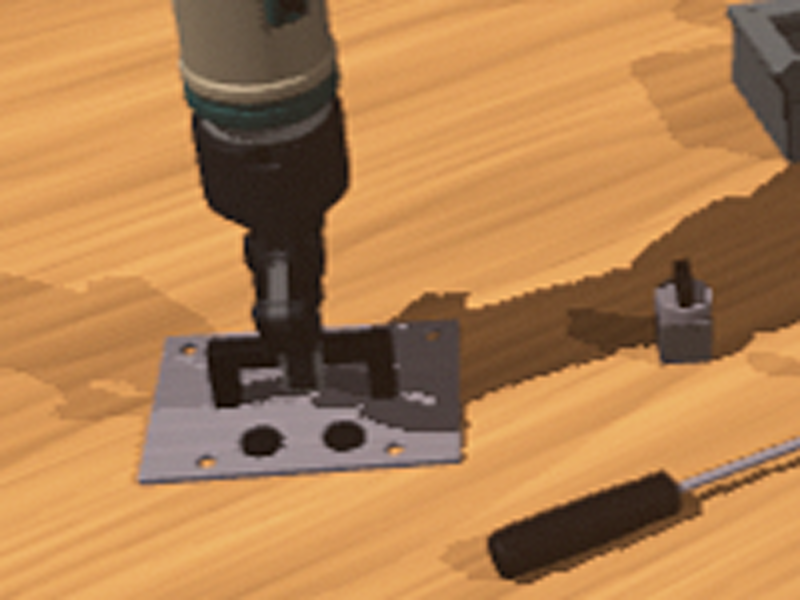

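Request:
move_arm([
  [[0,0,-0.005,0,0,0],[0,0,-0.015,0,0,0],[0,0,-0.03,0,0,0],[0,0,-0.05,0,0,0],[0,0,-0.07,0,0,0],[0,0,-0.09,0,0,0],[0,0,-0.105,0,0,0],[0,0,-0.115,0,0,0],[0,0,-0.12,0,0,0],[0,0,-0.12,0,0,0],[0,0,-0.12,0,0,0]],
])

```text
clock: 18.88
eef_pos: [596.7, -207.3, 136.9]
tool_rot: [3.141, 0.001, -0.502]
force: [-0.4, 0.1, -5.7]
width: 12.8
```

Run:
```python
from d import *
s=delta(529.1,253.6,150,-.286); print(s['torque'])
im=cam('scene'); cv2.imwrite('pics/s11.png',cv2.resize(im['color'][130:280,140:340],None,fx=4,fy=4,interpolation=2))
```

```text
clock 18.875 pos [ 596.7 -207.3  136.9] rot [ 3.141e+00  1.000e-03 -5.020e-01] F [-0.4  0.1 -5.7] w 12.8
d mm [-281.  -371.5  -12.8] rv [ 0.      0.0014 -0.216 ]
[-0.00811638 -0.00328466 -0.01621813]
```

View pics/s11.png

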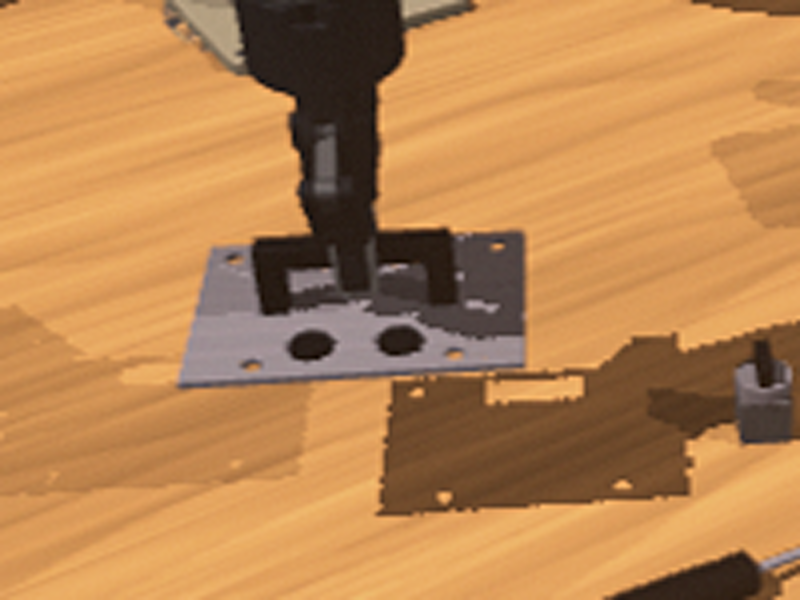

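Request:
move_arm([
  [[-0.005,-0.0066,-0.005,0,0,0],[-0.015,-0.0198,-0.01,0,0,-0.01],[-0.031,-0.041,-0.013,0,0,-0.02],[-0.052,-0.0687,-0.013,0,0,-0.04],[-0.075,-0.0992,-0.013,0,0,-0.058],[-0.098,-0.1296,-0.013,0,0,-0.075],[-0.121,-0.16,-0.013,0,0,-0.093],[-0.144,-0.1904,-0.013,0,0,-0.111],[-0.167,-0.2208,-0.013,0,0,-0.128],[-0.19,-0.2512,-0.013,0,0,-0.146],[-0.212,-0.2803,-0.013,0,0,-0.163],[-0.232,-0.3067,-0.013,0,0,-0.178],[-0.249,-0.3292,-0.013,0,0,-0.191],[-0.262,-0.3464,-0.013,0,0,-0.201],[-0.272,-0.3596,-0.013,0,0,-0.209],[-0.278,-0.3675,-0.013,0,0,-0.214],[-0.281,-0.3715,-0.013,0,0,-0.216],[-0.281,-0.3715,-0.013,0,0,-0.216],[-0.281,-0.3715,-0.013,0,0,-0.216]],
])

```text
clock: 21.3
eef_pos: [529.9, 252.2, 150.6]
tool_rot: [3.141, -0.0, -0.287]
force: [-0.6, 0.4, -5.1]
width: 13.2
```

Run:
```python
from d import *
s=delta(529.1,253.6,98,-.286); print(s['torque'])
for n,cr in(('scene',(60,210,270,460)),('top',(120,290,110,290))):
    im=cam(n); cv2.imwrite(f'pics/{n}12.png',cv2.resize(im['color'][cr[0]:cr[1],cr[2]:cr[3]],None,fx=3.5,fy=3.5,interpolation=2))
```

```text
clock 21.3 pos [529.9 252.2 150.6] rot [ 3.141 -0.    -0.287] F [-0.6  0.4 -5.1] w 13.2
d mm [-1.1 -1.1 52.6] rv [ 0.0006 -0.0003 -0.0015]
[-0.08350395  0.02444371 -0.00353443]
```

View pics/scene12.png

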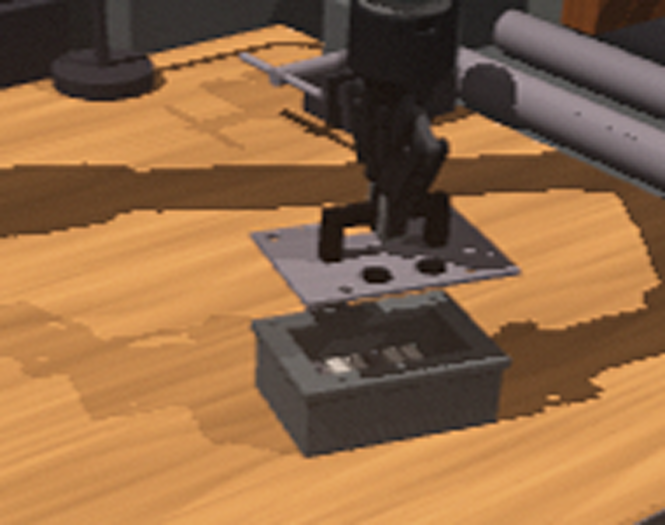

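View pics/top12.png

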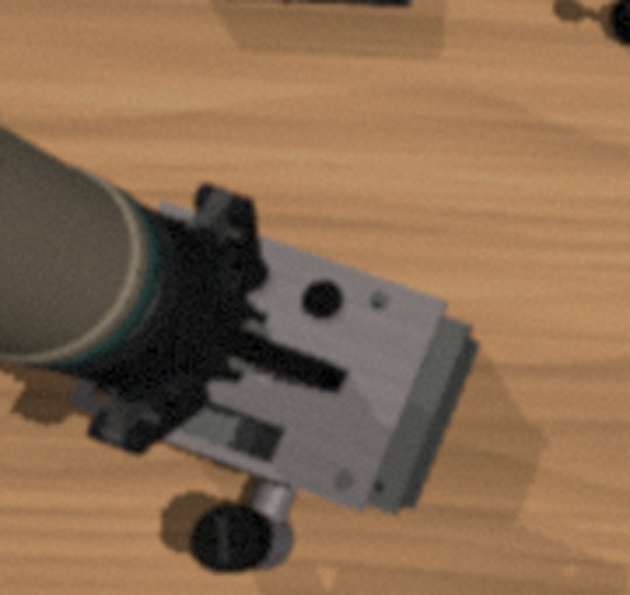

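Request:
move_arm([
  [[0,0,0.008,0,0,0],[0,0,0.02,0,0,0],[0,0,0.032,0,0,0],[0,0,0.042,0,0,0],[0,0,0.048,0,0,0],[0,0,0.051,0,0,0],[0,0,0.052,0,0,0],[0,0,0.052,0,0,0],[0,0,0.052,0,0,0],[0,0,0.052,0,0,0]],
])

```text
clock: 22.65
eef_pos: [529.7, 253.4, 98.8]
tool_rot: [-3.141, -0.0, -0.286]
force: [0.3, 0.1, -6.0]
width: 12.9
```

```bash
cat > fin.py <<'E'
from d import *
import sys
k=sys.argv[1]
s=delta(529.1,253.6,98,-.286); print(s['torque'])
q=np.array([529.1,253.6,-.286]); c_,s_=np.cos(q[2]),np.sin(q[2])
for n,cr,F in(('scene',(100,190,320,430),7),('top',(170,290,130,262),6)):
    im=cam(n); cv2.imwrite(f'pics/{n}{k}.png',cv2.resize(im['color'][cr[0]:cr[1],cr[2]:cr[3]],None,fx=F,fy=F,interpolation=2))
    o=cv2.resize(im['color'],None,fx=F,fy=F,interpolation=2)
    for (x,y) in [(-48,-70),(-48,70),(48,-50),(48,50)]:
      for z,r,col in((84,5,(0,0,255)),(60,3,(0,255,0))):
        for a in np.linspace(0,6.28,40):
            X=q[0]+c_*x-s_*y+r*np.cos(a);Y=q[1]+s_*x+c_*y+r*np.sin(a)
            p=np.round(proj(im,(X,Y,z))*F+(F-1)/2).astype(int); o[p[1],p[0]]=col
    cv2.imwrite(f'pics/{n}{k}o.png',o[cr[0]*F:cr[1]*F,cr[2]*F:cr[3]*F])
E
python3 fin.py 13
```

```text
clock 22.65 pos [529.7 253.4  98.8] rot [-3.141 -0.    -0.286] F [ 0.3  0.1 -6. ] w 12.9
d mm [-0.6 -0.   0.8] rv [-0.0003 -0.0002  0.    ]
[-0.00128388  0.00729917 -0.02712728]
```

View pics/scene13.png

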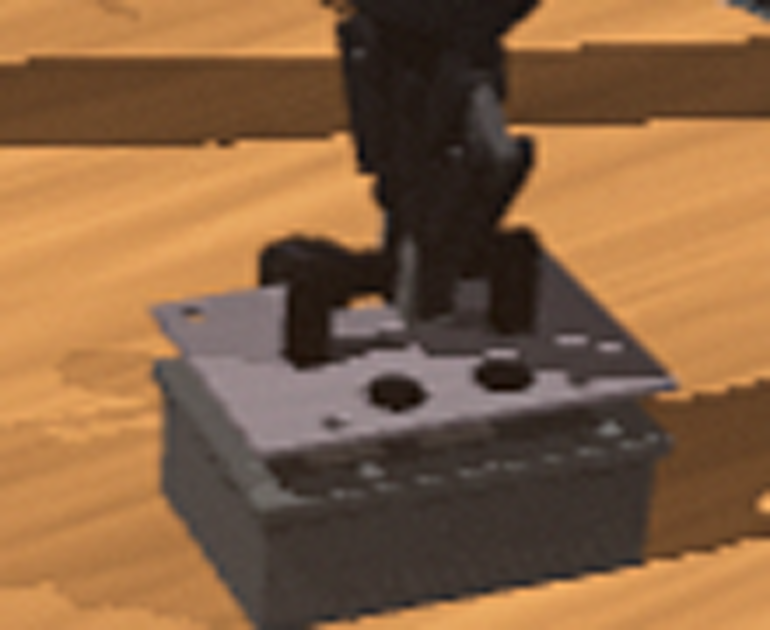

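View pics/scene13o.png

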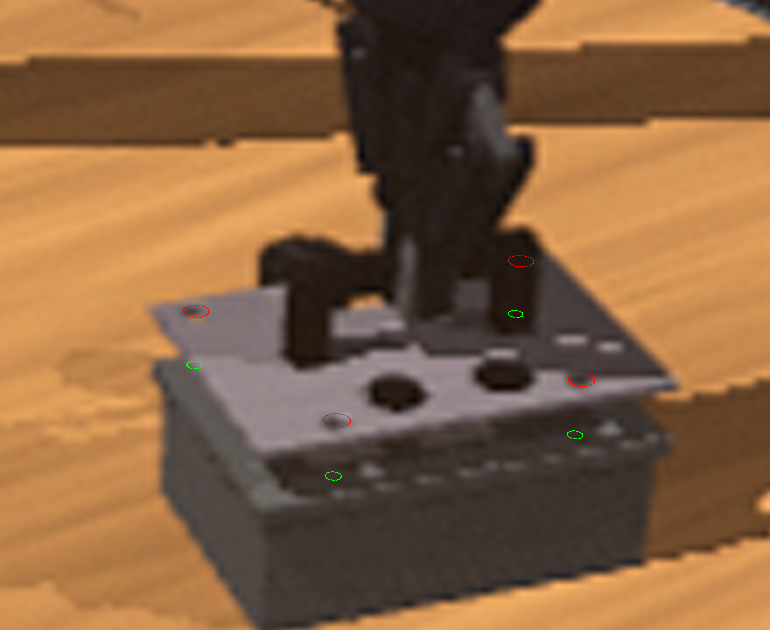

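View pics/top13.png

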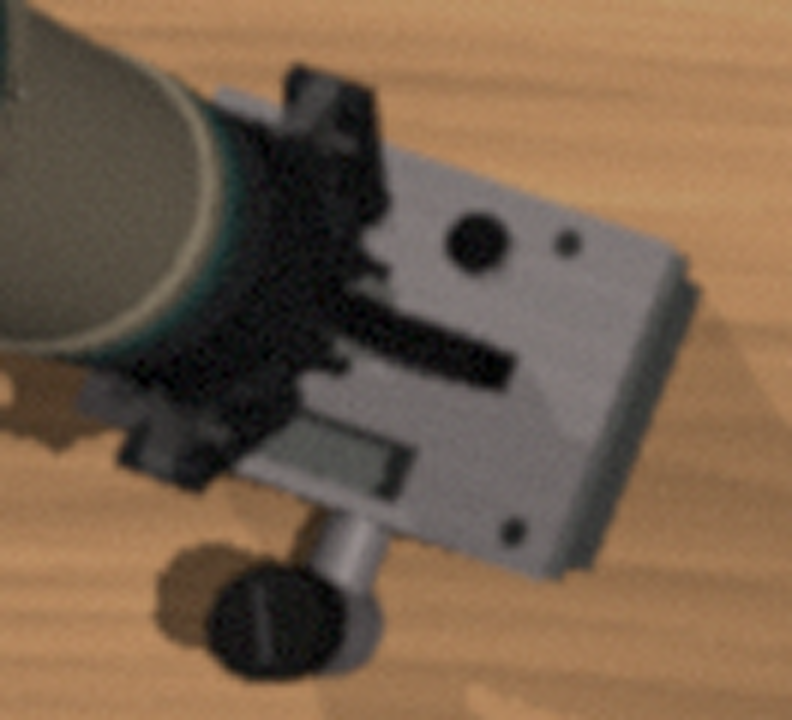

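View pics/top13o.png

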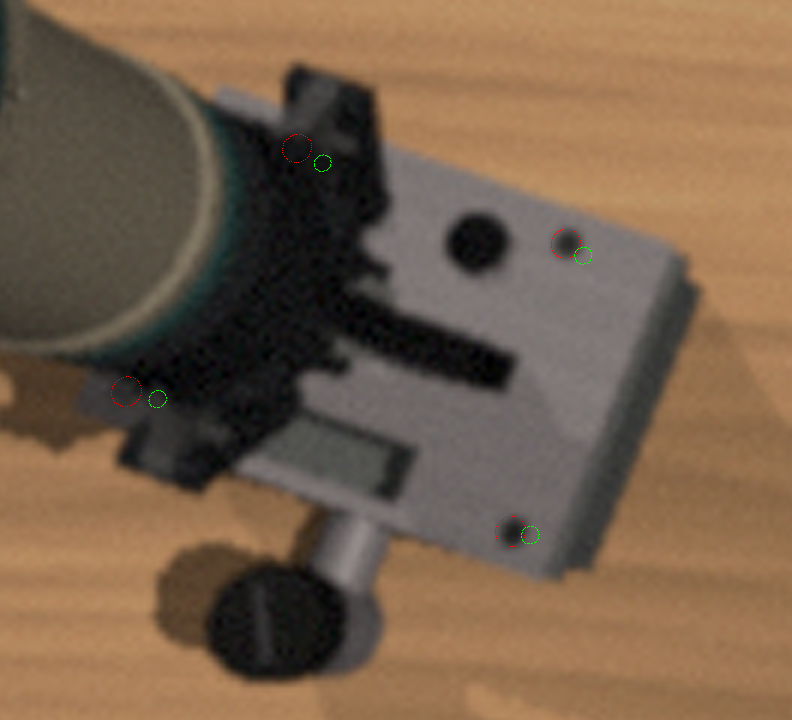

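Request:
move_arm([
  [[0,0,0.0005,0,0,0],[0,0,0.0005,0,0,0],[0,0,0.0005,0,0,0],[0,0,0.0005,0,0,0],[0,0,0.0005,0,0,0],[0,0,0.0005,0,0,0],[0,0,0.0005,0,0,0],[0,0,0.0005,0,0,0]],
])

```text
clock: 23.75
eef_pos: [529.6, 253.4, 98.1]
tool_rot: [-3.142, 0.0, -0.286]
force: [0.4, -0.0, -6.3]
width: 13.0
```

```bash
python3 fin.py 14
python3 - <<'E'
from d import *
for i in range(3):
    im=cam('top'); s=delta(529.1,253.6,98,-.286)
a=cv2.imread('pics/scene13.png').astype(int);b=cv2.imread('pics/scene14.png').astype(int);print(abs(a-b).mean())
im=cam('top')
print('plug',[(np.round(r['uv'],1),r['score'],atz(im,r['uv'],58).round(1)) for r in models.place_of('top','plug_head')])
for n in('top','scene'):
    im=cam(n)
    for r in models.place_of(n,'cover_hole0'): print(n,np.round(r['uv'],1),round(r['score'],2),atz(im,r['uv'],80).round(1))
q=[529.1,253.6,-.286];c,s=np.cos(q[2]),np.sin(q[2])
print([(round(q[0]+c*x-s*y,1),round(q[1]+s*x+c*y,1)) for x,y in [(-48,-70),(-48,70),(48,-50),(48,50)]])
E
```

```text
clock 23.75 pos [529.6 253.4  98.1] rot [-3.142  0.    -0.286] F [ 0.4 -0.  -6.3] w 13.0
d mm [-0.5 -0.1  0.1] rv [-0.0001  0.     -0.    ]
[ 0.01699426  0.01311111 -0.00277745]
clock 23.9 pos [529.6 253.4  98.1] rot [-3.142  0.    -0.286] F [-0.1  0.5 -5.5] w 13.1
d mm [-0.5 -0.1  0.1] rv [-0.  0.  0.]
clock 23.95 pos [529.6 253.3  98.1] rot [ 3.142  0.    -0.286] F [-0.7  0.1 -6.5] w 13.1
d mm [-0.5 -0.1  0.1] rv [ 0.      0.0001 -0.0001]
clock 24.0 pos [529.6 253.3  98.1] rot [-3.142  0.    -0.286] F [-0.3 -1.3 -6. ] w 12.9
d mm [-0.5 -0.1  0.1] rv [-0.  0.  0.]
2.12587851302137
plug [(array([176.6, 272.1]), 0.55, array([431.8, 281.9,  58. ]))]
top [179.7 196. ] 0.95 [586.4 287.8  80. ]
top [216.3 258.8] 0.8 [462.3 197.6  80. ]
top [151.3 234.8] 0.8 [503.1 334.7  80. ]
top [225.8 209. ] 0.61 [564.2 189.3  80. ]
scene [399.  157.4] 0.85 [593.4 272.2  80. ]
scene [345.4 145.8] 0.75 [462.6 193.3  80. ]
scene [365.5 167. ] 0.71 [582.1 168.4  80. ]
scene [367.5 161.5] 0.65 [563.4 190.   80. ]
scene [364.3 138.2] 0.61 [456.4 264.5  80. ]
scene [395.6 141.6] 0.58 [521.6 324.2  80. ]
[(np.float64(463.3), np.float64(200.0)), (np.float64(502.8), np.float64(334.3)), (np.float64(561.0), np.float64(192.1)), (np.float64(589.3), np.float64(288.0))]
```

View pics/scene14o.png

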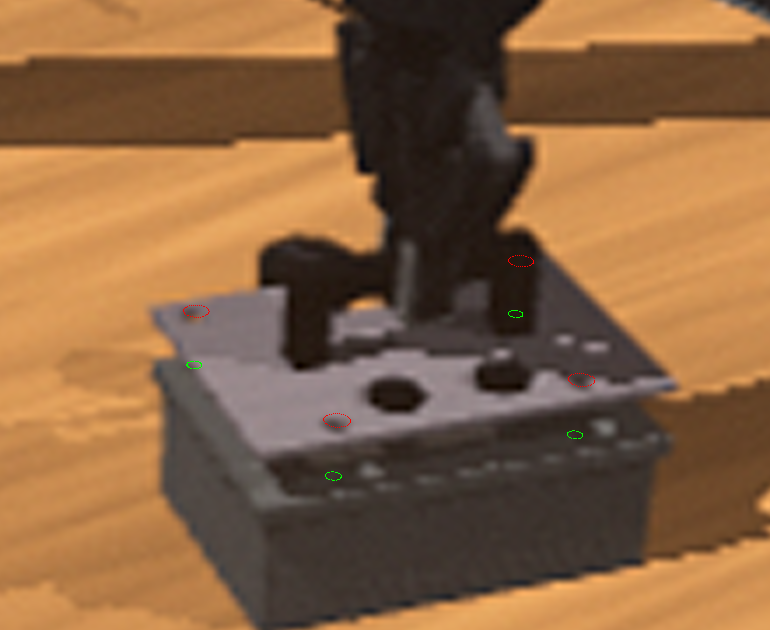

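Run:
```python
from d import *
print(job.finish_job()); s=ctrl.read_state(); print(s['clock'],s['eef_pos'],s['width'])
```

```text
the job is handed in; nothing more can be done
None
the job is handed in; nothing more can be done
```

The plug is home in the cable entry and released. The cover is held level over the box, window towards the entry, and I handed the job in at about 24 s with the gripper still holding it.

- **Plug:** I pushed it until it stopped hard at the height expected from the dimensions, with 40 N on the wrist, then let go. The scene picture afterwards showed the head sitting on the neck's mouth, to within about 1 mm. The network's plug position was about 3 mm off, which I put down to its own error.
- **Cover:** It was held with its underside about 20 mm above the rim, tool tilt reading zero and the fingers firmly on the bar (13 mm opening).
- **Hole alignment:** The three cover holes visible in the pictures (two in the top view, three in the scene view) fell within about 1–1.5 mm of the box's hole positions. The gripper hid hole 1 from both cameras. The network's hole positions agreed within about 4 mm in the top view. In the scene view they scattered much more and included false hits, so I relied on my own pixel readings there.
- **Other things:** I did not touch the selector, joystick or screwdriver. I took no final picture specifically to confirm this.

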